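Lock the bayonet cap on the gas filter housing

TASK

Close the open filter housing with the cap that fits it, the large one with two lugs: let the lugs in through the slots, press the cap fully down against the spring, turn it a quarter turn clockwise seen from above, and let it rise until it is locked, then let go. Leave the plain cap and the small cap standing where they are.

Things in the scene. Friction and masses are not known exactly. Their poses are not given: they have to be found in the camera images.
- housing: Fixed square aluminium block, 112 mm wide, on a 140 mm foot; rim 80 mm up; brass-nutted pipe stubs along +-y to 108 mm. Origin: centre of underside. Mouth 60 mm across with 32 mm wide slots along +-x to 48 mm; spring plate 12 mm below rim, 0.4 N/mm. Lugs turn clockwise only, 90+-12 degrees to the notches (stop at 102), with the cap's origin under 45 mm above this one (40: brim on rim, 11 N).
- cap: The loose lugged cap, 0.15-0.27 kg, upright. Origin: centre of underside. Steel plug 52 mm across, foot tapered to 40; two lugs 10 mm wide along +-x to 42 mm from axis, 13-19 mm up; brim disc 72 mm across, 40-46 mm up; on it a black grip bar along x, 60 long, 16 wide, 46-74 mm up. Same after a half turn. Locked, its lugs up in the notches: origin 53 mm above the housing's, bar along housing y.
- plain_cap: Bystander: a loose cap of the same size and form, with the same bar, but with no lugs. Origin: centre of its underside; bar along x. Not to be moved.
- small_cap: Bystander: a smaller loose cap with lugs: plug 36 mm across, brim 52 mm across, bar 44 mm long along x and 16 mm wide, lugs to 27 mm from the axis, 74 mm high. Too small for the housing. Origin: centre of its underside. Not to be moved.
Not all that is in view belongs to the job. What is shaped like the cap but blue is not meant.

How it is judged (in metres and radians):
On the way:
1. the cap is in the mouth of the housing, pressed down against the spring (its origin less than 46 mm above the housing's origin, within 10 mm of its axis) (z of cap in the frame of housing below 0.046 m and horizontal distance between cap and housing below 0.01 m), for 0.1 s.
At the end, for the whole second after the job is handed in: Lugged cap locked: its origin 49 to 57 mm above the housing's, within 10 mm of its axis, bar within 20 degrees of the line of the pipe stubs, upright within 10 degrees, at rest and released; plain and small caps within 30 mm of where they stood (z of cap in the frame of housing between 0.049 and 0.057 m and horizontal distance between cap and housing below 0.01 m and angle between the x axis of cap and the y axis of housing, either way round below 0.35 rad and angle between cap's own z axis and vertical below 0.17 rad and linear speed of cap below 0.02 m/s and distance of each of plain_cap, small_cap from where it was at the start of the episode below 0.03 m); the robot touches nothing.
It fails at once if the plain cap is moved by more than 30 mm or tipped over (distance of plain_cap from where it was at the start of the episode above 0.03 m or angle between plain_cap's own z axis and vertical above 0.5 rad).
It fails at once if the small cap is moved by more than 30 mm or tipped over (distance of small_cap from where it was at the start of the episode above 0.03 m or angle between small_cap's own z axis and vertical above 0.5 rad).
It also fails if it takes over 48 s, if anything falls off the work surface, if the arm or the gripper's body presses on something with over 40 N, if the wrist force passes 120 N, or if a joint passes its speed limit or range.

ROBOT

A 6-joint arm with a two-finger parallel gripper is mounted at the origin on the work surface. World frame = base frame: x ahead of the robot, y to its left, z up, the work surface at z = 0. Lengths are in mm, angles in rad, forces in N, time in s.
With the tool pointing down it reaches from about 400 to 925 mm from the base axis. Payload 3.4 kg.
Tool frame: the origin (TCP) lies between the finger pads; the fingertips stand 11 mm ahead of it and the grasp point (between the pads) lies 8 mm behind it; y points along the fingers, x is the direction in which the jaws open and shut, and the axes are right-handed (so a half turn about y gives the same grasp; the last joint's range is limited). The gripper opens to 85 mm and grips with 20 to 120 N. Pads are 22 mm wide; open, the fingers measure 114 mm over their backs; the gripper's body (76 mm by 85 mm) begins 54 mm behind the grasp point. The pads swing forward as they close: fully open they stand 13 mm farther back than shut.
Start: joints at [-1.262, 0.307, 1.506, -0, 1.328, -0.073], TCP at [214.217, -533.612, 242.305] pointing down, gripper open.
Joint ranges: [-3.12, 3.12], [-1.05, 2.28], [0.14, 2.33], [-1.42, 4.57], [0.1, 2.73], [-2.68, 2.68]. Speed limits (rad/s): [2.57, 2.57, 3.14, 3.14, 3.14, 3.14].

INTERFACE

Orientations are given as a unit quaternion [x, y, z, w].
In Python, from cell import telemetry, optics, env, spotter gives the robot as it stands. The module is installed in compiled form; this text tells all that it offers.
- The arm moves only by the tool jog_arm, never from a script. Its argument "motion" is a list that holds one entry, the list of rows, each a list of 7 numbers: the opening, from -1 (shut) to 1 (fully open), then the shift along the tool's x, y, z scaled (see below), then the turn, a rotation vector about the tool's x, y, z scaled (see below). A call has 1 to 8 rows; each row is the pose to reach, as a shift and turn from the pose measured when the call began, along the tool's axes at that moment; what a row does not reach only later rows make up. The controller multiplies each number of a shift by 300 mm and each number of a turn by 60 degrees. A row lasts 1/8 s, in which the tool goes at most 62.5 mm and 10.7 degrees, less where a joint would pass 70% of its speed; a pose out of reach is approached as far as the arm can. A call with a number of a shift or a turn outside -1 to 1 is refused whole. A call with a gripper value outside its range is refused whole. The fingers move at their own pace and stop on an object; the grip force is fixed at half the most. Time passes only in rows, so rows that repeat a pose let the fingers close. It gives the time, the measured TCP pose, the force and the opening at its end, in the units of the state.
- telemetry.get_obs(): the state, without advancing time (a new reading comes with each control period).
- optics.grab_frame(name): name is "side" or "top"; returns the picture (480x640x3 uint8, red, green, blue); there is no depth.
- optics.camera_model(name): a dict with "fx", "fy", "cx", "cy" (pixels), "world_to_cam" (4x4, takes a point from world to camera coordinates). Camera axes: x right, y down, z forward; pixel columns grow to the right and rows downward; lengths in mm; the calibration is good to about 2 mm. A picture is of the moment at which its call begins. camera_model takes no time and is no camera call.
- env.sign_off(): hands the job in, once; it reports no verdict.
Trained networks look in the newest picture that a camera, given by its name, has taken for a name from the list of things; names that differ only in an ending like _2 or _b are one class to them, and where a whole thing is asked for, a point or a joint stands for the part that bears it (a point fixed in the world has none). Each returns a list of dicts, best first, with "confidence" (0 to 1); they miss things now and then, are a little off and sometimes report something else, mostly with a low value. They report only what shows in the picture. A call takes as long as a camera call. They do not tell look-alikes from the thing itself.
- spotter.silhouettes(camera, query): "region" (480x640 bool, what is visible of it) and "uv" ([column, row] in pixels, amid what is visible of it).
The state is a dict: "clock": time; "qpos": joint angles; "joint_vel": joint speeds; "tau": joint torques, N m; "tool_pos": TCP position; "tcp_rot": TCP orientation; "ft_force": force on the tool from outside, world axes, zero at the start; "torque": the same for the moment, N m; "gripper_width": finger opening in mm.
Only numpy, scipy, OpenCV 4.12 (cv2) and the standard library are available. Lean on these libraries where they do the work, as an engineer would, in place of code of your own. Each camera call takes 0.05 s, during which the arm holds its last target.

## Working session

There is one attempt and no reset: what is moved stays moved. The work goes in short steps, Python scripts to look and compute and a tool call to move; the robot and the scene stay as the last step left them, time stands still between calls to the robot, and variables do not carry over. Pictures are saved under pics/ and viewed, and the job is handed in when it is done.

Besides the shell and the picture viewer there is one more tool, called after "Request:" as name([rows], argument=value, ...), one row to a line, values as JSON. jog_arm: Moves the arm, as the interface text tells. Shifts and turns lie within -1 to 1; 1 stands for 300 mm of shift or 60 degrees of turn. Its arguments: {"type":"object","properties":{"motion":{"type":"array","items":{"type":"array","items":{"type":"array","items":{"type":"number","minimum":-1,"maximum":1}}}}},"required":["motion"]}

```bash
mkdir -p pics; python3 - <<'E'
from cell import telemetry, optics, spotter
import cv2, numpy as np
o=telemetry.get_obs(); print({k:np.round(v,3).tolist() for k,v in o.items()})
for c in ["side","top"]:
    im=optics.grab_frame(c); cv2.imwrite(f"pics/{c}0.png",im[:,:,::-1])
    m=optics.camera_model(c); print(c,{k:np.round(v,3).tolist() for k,v in m.items()})
    for q in ["housing","cap","plain_cap","small_cap"]:
        for r in spotter.silhouettes(c,q): print(c,q,round(r["confidence"],2),np.round(r["uv"],1),r["region"].sum())
E
```

```text
{'clock': 0.0, 'qpos': [-1.263, 0.308, 1.508, -0.0, 1.328, -0.073], 'joint_vel': [-0.0, -0.0, 0.001, 0.001, -0.001, -0.0], 'tau': [0.001, -45.755, -25.192, 0.0, 0.013, 0.0], 'tool_pos': [214.004, -532.963, 241.38], 'tcp_rot': [-0.585, 0.397, -0.395, 0.586], 'ft_force': [0.389, 0.121, 0.428], 'torque': [0.008, -0.009, -0.036], 'gripper_width': 85.589}
side {'fx': 454.766, 'fy': 454.766, 'cx': 326.944, 'cy': 240.05, 'world_to_cam': [[-0.974, -0.225, -0.011, 441.395], [-0.126, 0.585, -0.801, 111.2], [0.187, -0.779, -0.598, 749.632], [0.0, 0.0, 0.0, 1.0]]}
side housing 0.97 [217.3 343.7] 10333
side cap 0.89 [351.3 265.5] 1506
side cap 0.86 [375.1 180.7] 887
side cap 0.82 [353.4 218.6] 1066
side cap 0.56 [216.6 344.7] 10329
side plain_cap 0.8 [322.7 172.4] 786
side small_cap 0.8 [260.8 204.7] 697
top {'fx': 521.962, 'fy': 521.962, 'cx': 319.954, 'cy': 234.338, 'world_to_cam': [[0.001, -1.0, 0.008, -46.19], [-0.994, -0.002, -0.107, 454.409], [0.107, -0.008, -0.994, 877.892], [0.0, 0.0, 0.0, 1.0]]}
top housing 0.98 [168.5 170.4] 7455
top cap 0.82 [460.3 269.5] 1473
top cap 0.63 [277.1 268.7] 1498
top cap 0.59 [413.9 332.2] 1516
top cap 0.55 [358.9 253.2] 1443
top plain_cap 0.66 [463.6 193.3] 1455
top small_cap 0.8 [365.  137.7] 749
```

View pics/side0.png

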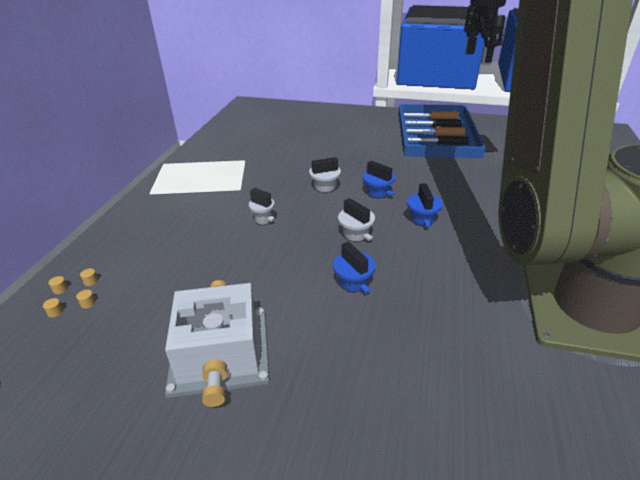

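View pics/top0.png

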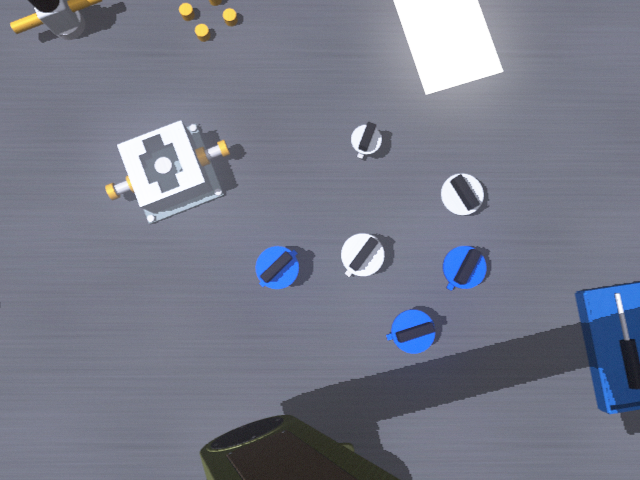

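The top view shows the open housing at (163,165), and the white lugged cap at (362,255), which is at (355,220) in the side view. The plain cap is at (462,194) and the small cap at (367,138). The three blue caps are decoys. Next I'll fit the poses.

```bash
cat > h.py <<'E'
import cv2, numpy as np
from cell import optics
CM={c:optics.camera_model(c) for c in ("side","top")}
def proj(c,P):
    m=CM[c];T=np.array(m["world_to_cam"]);P=np.atleast_2d(P);q=P@T[:3,:3].T+T[:3,3]
    return np.c_[m["fx"]*q[:,0]/q[:,2]+m["cx"],m["fy"]*q[:,1]/q[:,2]+m["cy"]]
def back(c,uv,z):
    m=CM[c];T=np.array(m["world_to_cam"]);R=T[:3,:3];o=-R.T@T[:3,3]
    d=R.T@np.array([(uv[0]-m["cx"])/m["fx"],(uv[1]-m["cy"])/m["fy"],1]);return o+d*(z-o[2])/d[2]
def place(L,x,y,a,z=0):
    c,s=np.cos(a),np.sin(a);L=np.atleast_2d(np.array(L,float));return np.c_[c*L[:,0]-s*L[:,1]+x,s*L[:,0]+c*L[:,1]+y,L[:,2]+z]
E
python3 - <<'E'
from h import *
t=cv2.imread("pics/top0.png");s=cv2.imread("pics/side0.png")
a=cv2.resize(t[110:230,95:245],None,fx=4,fy=4,interpolation=cv2.INTER_CUBIC)
cv2.imwrite("pics/ct.png",a)
b=cv2.resize(s[270:410,155:285],None,fx=4,fy=4,interpolation=cv2.INTER_CUBIC);cv2.imwrite("pics/cs.png",b)
c=np.hstack([cv2.resize(t[225:285,330:400],None,fx=5,fy=5,interpolation=cv2.INTER_CUBIC),cv2.resize(s[190:250,325:385],None,fx=5,fy=5,interpolation=cv2.INTER_CUBIC)])
cv2.imwrite("pics/cc.png",c)
for n,uv in [("cap",(363,252)),("plain",(464,191)),("small",(368,136))]: print(n,back("top",uv,74))
print("h",back("top",(163,165),68))
E
```

```text
cap [ 420.38178546 -115.11124539   74.        ]
plain [ 521.76581459 -282.92294386   74.        ]
small [ 614.4768585  -124.91037911   74.        ]
h [565.35145908 216.58332306  68.        ]
```

View pics/ct.png

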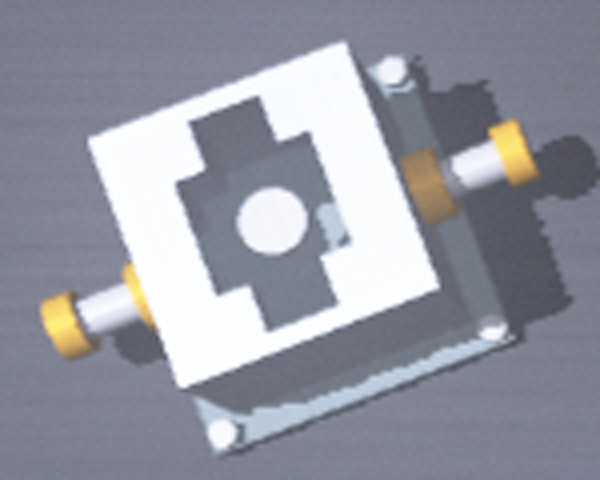

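View pics/cs.png

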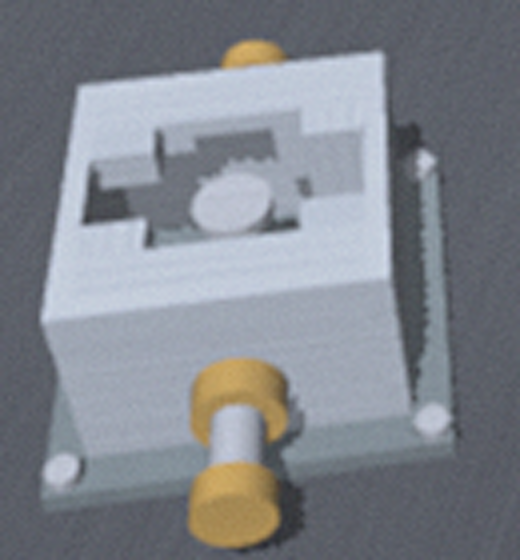

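View pics/cc.png

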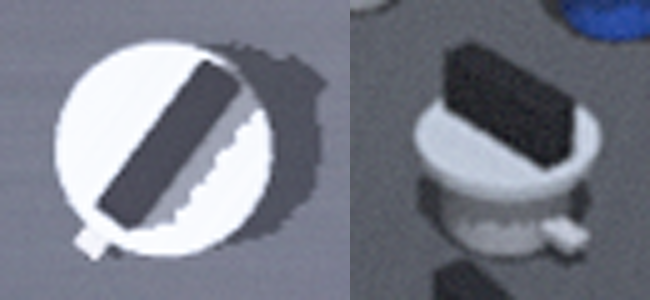

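```bash
cat > fit.py <<'E'
from h import *
from scipy.optimize import least_squares, minimize
ct=np.array([(347,42),(440,290),(182,388),(89,138)])
cs=np.array([(80,87),(383,53),(390,275),(45,320)])
T=(ct+.5)/4-.5+[95,110]; S=(cs+.5)/4-.5+[155,270]
def assoc(c,uv): return [back(c,u,80)[:2].round(1).tolist() for u in uv]
print(assoc("top",T),assoc("side",S))
sq=56*np.array([[1,1,0],[1,-1,0],[-1,-1,0],[-1,1,0]])+np.array([0,0,80])
def res(p,cams):
    P=place(sq,*p);o=[]
    for c,uv in cams:
        q=proj(c,P);D=np.linalg.norm(q[:,None]-uv[None],axis=2);o.append((q-uv[D.argmin(1)]).ravel())
    return np.concatenate(o)
for cams in ([("top",T)],[("side",S)],[("top",T),("side",S)]):
    best=min((least_squares(res,[565,217,a],args=(cams,)) for a in np.radians([-30,0,20,40])),key=lambda r:r.cost)
    print("housing",best.x[:2].round(1),np.degrees(best.x[2]).round(2),best.cost)
# cap bar
bar=np.array([[sx*30,sy*8,z] for sx in(1,-1) for sy in(1,-1) for z in(46,74)])
def dark(c,box):
    im=cv2.imread(f"pics/{c}0.png");x0,y0,x1,y1=box
    m=np.zeros(im.shape[:2],np.uint8);b=im[y0:y1,x0:x1].max(2);print(c,np.percentile(b,[1,5,10,20,50]));m[y0:y1,x0:x1]=(b<THR[c]);
    n,l,st,_=cv2.connectedComponentsWithStats(m);k=1+st[1:,4].argmax();return (l==k).astype(np.uint8)
THR={"top":87,"side":58}
M={"top":dark("top",(342,232,382,275)),"side":dark("side",(335,195,380,238))}
for c in M: ys,xs=np.nonzero(M[c]);print(c,M[c].sum(),xs.min(),xs.max(),ys.min(),ys.max())
def iou(p,cams):
    v=0
    for c in cams:
        q=proj(c,place(bar,*p));h=cv2.convexHull(q.astype(np.float32))
        ys,xs=np.nonzero(M[c]);x0,y0=xs.min()-6,ys.min()-6;w,hh=xs.max()+7-x0,ys.max()+7-y0
        r=np.zeros((hh*8,w*8),np.uint8);cv2.fillConvexPoly(r,np.round(((h[:,0]-[x0,y0]+.5)*8-.5)*16).astype(np.int32),1,shift=4)
        m=cv2.resize(M[c][y0:y0+hh,x0:x0+w],None,fx=8,fy=8,interpolation=cv2.INTER_NEAREST)
        v+=1-(r&m).sum()/(r|m).sum()
    return v
for cams in (["top"],["side"],["top","side"]):
    b=min((minimize(iou,[420,-115,a],args=(cams,),method="Nelder-Mead",options=dict(initial_simplex=[[420,-115,a],[428,-115,a],[420,-107,a],[420,-115,a+.15]])) for a in np.radians([-60,-40,-20,30])),key=lambda r:r.fun)
    print("cap",cams,b.x[:2].round(1),np.degrees(b.x[2]).round(1),b.fun)
# white disc ellipse top
E
python3 fit.py
```

```text
[[638.5, 185.2], [534.1, 144.1], [493.2, 247.8], [597.3, 290.0]] [[640.7, 188.0], [537.3, 146.2], [496.2, 248.6], [598.5, 290.5]]
housing [565.7 216.8] 21.64 0.10590550261754693
housing [568.3 218.1] 22.17 0.6076248818678265
housing [567.2 217.6] 21.89 4.33122935503659
top [ 85.   88.   90.   96.  225.5]
side [ 37.  43.  47.  59. 104.]
top 28 365 376 237 248
side 361 344 368 199 222
cap ['top'] [ 417. -117.] -35.3 0.8569939043952518
cap ['side'] [ 422.1 -118.1] -43.8 0.19853273530127602
cap ['top', 'side'] [ 421.7 -115.7] -44.0 1.0691865565338832
```

```bash
sed -i 's/THR={"top":87,"side":58}/THR={"top":112,"side":66}/' fit.py; cat >> fit.py <<'E'
im=cv2.imread("pics/top0.png")
m=(im.min(2)>150).astype(np.uint8);n,l,st,_=cv2.connectedComponentsWithStats(m)
k=l[245,350];cn,_=cv2.findContours((l==l[245,350]).astype(np.uint8),0,1)
hull=cv2.convexHull(cn[0])[:,0].astype(float)
P=np.array([back("top",u,46)[:2] for u in hull]);f=lambda p:np.clip(np.hypot(*(P-p[:2]).T)-36,-6,6)
r=least_squares(f,[420,-115],loss="soft_l1");print("disc",r.x,f(r.x).round(1))
E
python3 fit.py; python3 - <<'E'
import cv2;im=cv2.imread('pics/top0.png');print(im[236:272:2,345:382:2].max(2))
E
```

```text
[[638.5, 185.2], [534.1, 144.1], [493.2, 247.8], [597.3, 290.0]] [[640.7, 188.0], [537.3, 146.2], [496.2, 248.6], [598.5, 290.5]]
housing [565.7 216.8] 21.64 0.10590550261754693
housing [568.3 218.1] 22.17 0.6076248818678265
housing [567.2 217.6] 21.89 4.33122935503659
top [ 85.   88.   90.   96.  225.5]
side [ 37.  43.  47.  59. 104.]
top 333 350 377 237 269
side 378 344 369 199 222
cap ['top'] [ 418.8 -116.6] -37.6 0.14431580639974273
cap ['side'] [ 422.  -117.8] -43.6 0.1672547391725474
cap ['top', 'side'] [ 420.2 -117.4] -38.6 0.3569749412207436
disc [ 418.82394156 -116.2633733 ] [ 0.4  0.1  0.4 -0.4  0.2  0.8  0.7  0.7  0.4  0.3  0.7  0.9  6.   6.
  0.6  0.7  0.6  0.8  0.4  0.6  0.4]
[[143 141 140 215 254 254 254 253 253 253 253 253 253 250 213 119  94  94
   97]
 [144 154 251 254 254 254 253 253 253 253 253 254 126  88 102 164 134  95
   98]
 [149 251 254 254 254 254 253 253 254 254 254 225  86  87  87  84 135  97
   92]
 [247 254 254 254 254 254 253 254 253 254 234  85  84  91  87  87  92 155
   97]
 [254 254 254 254 254 253 253 253 254 253 100  89  86  88  87  85 147 175
  12
[... 356 characters left out ...]
  92  89  91  88  90 127 174 179 210 253 253
  253]
 [254 253 254 253 254 224  91  90  89  92  87  98 176 176 246 254 253 253
  254]
 [254 254 254 254 248  90  92  91  93  90  86 161 176 182 246 254 253 254
  254]
 [254 254 254 254 100  91  90  90  90  87 150 175 176 245 253 254 253 254
  253]
 [254 254 254 172  92  89  92  92  93 111 177 181 249 254 254 253 254 253
  253]
 [254 254 227  94  91  93  91  93  97 177 181 179 254 254 254 254 254 254
  234]
 [248 254 162  82  90  93  90  90 157 177 199 248 254 254 254 254 253 253
  119]
 [148 253 254 219  83  88  89 153 177 178 247 254 254 254 254 253 253 177
   97]
 [140 234 254 254 245 115 165 207 248 254 254 254 254 254 254 253 220  97
   95]]
```

```bash
cat > plan.py <<'E'
import sys, numpy as np
from scipy.spatial.transform import Rotation as R
from cell import telemetry
o=telemetry.get_obs();p=np.array(o["tool_pos"]);r=R.from_quat(o["tcp_rot"]);M=r.as_matrix()
print("t",o["clock"],"p",p.round(1),"w",round(o["gripper_width"],1),"F",np.round(o["ft_force"],1),"q",np.round(o["qpos"],3))
print("x yaw",np.degrees(np.arctan2(M[1,0],M[0,0])).round(2),"yaxis",M[:,1].round(3))
def go(x,y,z,xyaw):
    a=np.radians(xyaw);X=np.array([np.cos(a),np.sin(a),0]);Y=np.array([0,0,-1.]);T=R.from_matrix(np.c_[X,Y,np.cross(X,Y)])
    print("->",(x,y,z,xyaw),"shift",(M.T@(np.array([x,y,z])-p)/300).round(4),"turn",((r.inv()*T).as_rotvec(degrees=True)/60).round(4))
if len(sys.argv)>1:
    for a in sys.argv[1:]: go(*map(float,a.split(",")))
E
python3 plan.py 420,-117,150,51.5 420,-117,62,51.5 420,-117,150,-128.5
```

```text
t 0.5 p [ 214.2 -533.6  242.3] w 85.8 F [ 0.3  1.4 -1.2] q [-1.262  0.307  1.506 -0.     1.328 -0.074]
x yaw -68.12 yaxis [-0.  0. -1.]
-> (420.0, -117.0, 150.0, 51.5) shift [-1.033   0.3076  1.154 ] turn [-0.     -1.9937 -0.    ]
-> (420.0, -117.0, 62.0, 51.5) shift [-1.033  0.601  1.154] turn [-0.     -1.9937 -0.    ]
-> (420.0, -117.0, 150.0, -128.5) shift [-1.033   0.3076  1.154 ] turn [ 0.      1.0063 -0.    ]
```

Request:
jog_arm([
  [[1,-0.8,0.1,0.9,0,-1,0],[1,-0.8,0.1,0.9,0,-1,0],[1,-0.8,0.1,0.9,0,-1,0],[1,-0.8,0.1,0.9,0,-1,0],[1,-0.8,0.1,0.9,0,-1,0],[1,-0.8,0.1,0.9,0,-1,0],[1,-0.8,0.1,0.9,0,-1,0]],
])

```text
clock: 1.38
tool_pos: [376.0, -207.1, 212.2]
tcp_rot: [-0.705, 0.048, -0.048, 0.706]
ft_force: [0.0, -0.8, 0.3]
gripper_width: 85.3
```

```bash
python3 plan.py 419.5,-117,140,51.5
```

```text
t 1.375 p [ 376.  -207.1  212.2] w 85.3 F [ 0.  -0.8  0.3] q [-6.030e-01  1.310e-01  1.833e+00  1.000e-03  1.178e+00 -4.670e-01]
x yaw -7.79 yaxis [-0.     0.001 -1.   ]
-> (419.5, -117.0, 140.0, 51.5) shift [0.1031 0.2409 0.317 ] turn [-1.200e-03 -9.882e-01  3.000e-04]
```

Request:
jog_arm([
  [[1,0.103,0.24,0.317,0,-0.988,0],[1,0.103,0.24,0.317,0,-0.988,0],[1,0.103,0.24,0.317,0,-0.988,0],[1,0.103,0.24,0.317,0,-0.988,0],[1,0.103,0.24,0.317,0,-0.988,0],[1,0.103,0.24,0.317,0,-0.988,0],[0.6,0.103,0.24,0.317,0,-0.988,0]],
])

```text
clock: 2.25
tool_pos: [419.7, -118.2, 140.5]
tcp_rot: [-0.637, -0.306, 0.306, 0.637]
ft_force: [0.4, 0.5, -0.8]
gripper_width: 69.8
```

```bash
python3 plan.py 419.5,-117,62,51.5; python3 - <<'E'
from h import *
t=optics.grab_frame("top")[:,:,::-1];s=optics.grab_frame("side")[:,:,::-1]
c=np.hstack([cv2.resize(np.ascontiguousarray(t[190:310,300:420]),(480,480)),cv2.resize(np.ascontiguousarray(s[130:250,295:415]),(480,480))])[:, :]
cv2.imwrite("pics/g1.png",cv2.resize(c,(800,400)))
E
```

```text
t 2.25 p [ 419.7 -118.2  140.5] w 69.8 F [ 0.4  0.5 -0.8] q [-3.720e-01  2.290e-01  1.927e+00  1.000e-03  9.860e-01 -1.268e+00]
x yaw 51.32 yaxis [ 0.     0.001 -1.   ]
-> (419.5, -117.0, 62.0, 51.5) shift [0.0026 0.2616 0.0031] turn [-0.     -0.0029  0.0006]
```

View pics/g1.png

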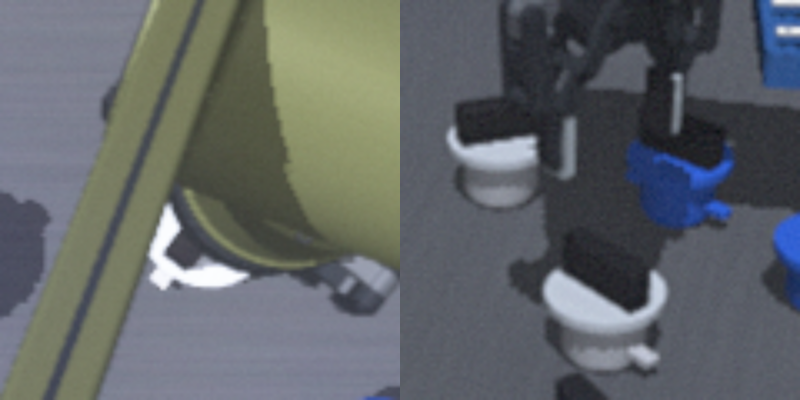

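The gripper is above the white cap and the jaws straddle the bar direction, so I'll go down and close.

Request:
jog_arm([
  [[0.6,0.003,0.13,0.003,0,-0.003,0],[0.6,0.003,0.262,0.003,0,-0.003,0],[0.6,0.003,0.262,0.003,0,-0.003,0],[-1,0.003,0.262,0.003,0,-0.003,0],[-1,0.003,0.262,0.003,0,-0.003,0],[-1,0.003,0.262,0.003,0,-0.003,0],[-1,0.003,0.262,0.003,0,-0.003,0],[-1,0.003,0.262,0.003,0,-0.003,0]],
])

```text
clock: 3.35
tool_pos: [420.6, -117.0, 63.2]
tcp_rot: [0.638, 0.308, -0.306, -0.636]
ft_force: [0.3, -0.1, 7.9]
gripper_width: 14.5
```

```bash
python3 plan.py 420,-117,190,51.5 420,-117,190,111.5
```

```text
t 3.35 p [ 420.6 -117.    63.2] w 14.5 F [ 0.3 -0.1  7.9] q [-3.690e-01  3.520e-01  2.023e+00  1.000e-03  7.640e-01 -1.268e+00]
x yaw 51.48 yaxis [ 0.003 -0.    -1.   ]
-> (420.0, -117.0, 190.0, 51.5) shift [-6.000e-04 -4.228e-01  4.000e-04] turn [ 0.0026 -0.0003  0.0016]
-> (420.0, -117.0, 190.0, 111.5) shift [-6.000e-04 -4.228e-01  4.000e-04] turn [ 0.0032 -1.0003  0.    ]
```

Request:
jog_arm([
  [[-1,0,-0.1,0,0,0,0],[-1,0,-0.2,0,0,0,0],[-1,0,-0.4,0,0,0,0],[-1,0,-0.4,0,0,-0.18,0],[-1,0,-0.4,0,0,-0.36,0],[-1,0,-0.4,0,0,-0.6,0],[-1,0,-0.4,0,0,-1,0],[-1,0,-0.4,0,0,-1,0]],
])

```text
clock: 4.35
tool_pos: [419.9, -116.7, 183.5]
tcp_rot: [0.429, 0.564, -0.562, -0.427]
ft_force: [0.0, 0.0, -1.6]
gripper_width: 15.0
```

```bash
python3 plan.py 566.5,217,190,111.7; python3 - <<'E'
from h import *
s=optics.grab_frame("side")[:,:,::-1]
cv2.imwrite("pics/g2.png",cv2.resize(np.ascontiguousarray(s[80:280,250:450]),(600,600)))
E
```

```text
t 4.35 p [ 419.9 -116.7  183.5] w 15.0 F [ 0.   0.  -1.6] q [-3.690e-01  1.710e-01  1.868e+00  1.000e-03  1.099e+00 -2.211e+00]
x yaw 105.55 yaxis [ 0.003 -0.001 -1.   ]
-> (566.5, 217.0, 190.0, 111.7) shift [ 0.9406 -0.0206 -0.7692] turn [ 0.0029 -0.1025 -0.0016]
```

View pics/g2.png

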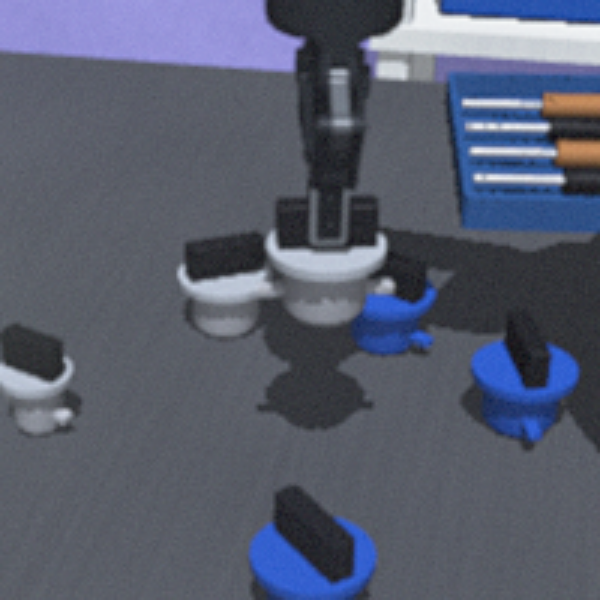

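Request:
jog_arm([
  [[-1,0.2,0,-0.16,0.003,-0.1,-0.002],[-1,0.4,0,-0.33,0.003,-0.1,-0.002],[-1,0.6,0,-0.49,0.003,-0.1,-0.002],[-1,0.77,0,-0.63,0.003,-0.1,-0.002],[-1,0.9,0,-0.74,0.003,-0.105,-0.002],[-1,0.943,0,-0.77,0.003,-0.105,-0.002],[-1,0.943,0,-0.77,0.003,-0.105,-0.002],[-1,0.943,0,-0.77,0.003,-0.105,-0.002]],
])

```text
clock: 5.4
tool_pos: [563.8, 218.3, 183.4]
tcp_rot: [-0.394, -0.586, 0.587, 0.395]
ft_force: [-1.0, -1.0, -2.2]
gripper_width: 14.8
```

```bash
python3 plan.py 567,217.4,150,111.9;  python3 - <<'E'
from h import *
s=optics.grab_frame("side")[:,:,::-1].copy();t=optics.grab_frame("top")[:,:,::-1]
cv2.imwrite("pics/s3.png",s);cv2.imwrite("pics/t3.png",t)
cv2.imwrite("pics/g3.png",np.hstack([cv2.resize(np.ascontiguousarray(s[220:410,130:320]),(400,400)),cv2.resize(np.ascontiguousarray(t[90:240,90:240]),(400,400))]))
E
```

```text
t 5.4 p [563.8 218.3 183.4] w 14.8 F [-1.  -1.  -2.2] q [ 0.3    0.396  1.523 -0.     1.224 -1.657]
x yaw 112.14 yaxis [-0.002 -0.001 -1.   ]
-> (567.0, 217.4, 150.0, 111.9) shift [-0.0069  0.1113 -0.0089] turn [-0.0018  0.004   0.0001]
```

View pics/g3.png

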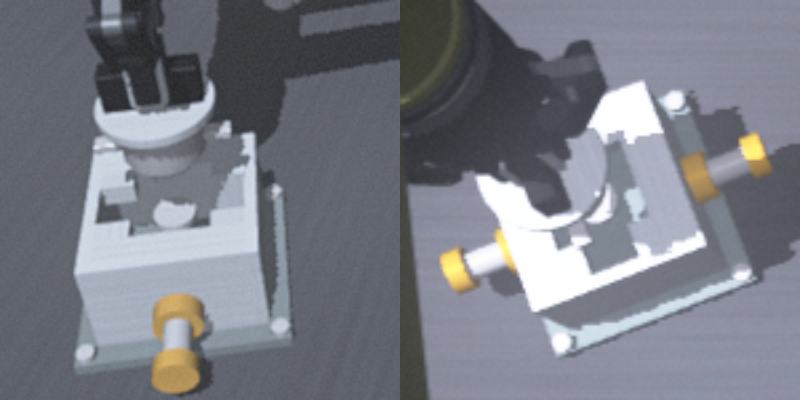

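Request:
jog_arm([
  [[-1,-0.007,0.05,-0.009,-0.002,0.004,0],[-1,-0.007,0.1,-0.009,-0.002,0.004,0],[-1,-0.007,0.11,-0.009,-0.002,0.004,0],[-1,-0.007,0.11,-0.009,-0.002,0.004,0]],
])

```text
clock: 6.0
tool_pos: [566.6, 216.1, 149.9]
tcp_rot: [-0.396, -0.585, 0.586, 0.397]
ft_force: [-0.4, 0.6, -1.6]
gripper_width: 14.7
```

```bash
python3 plan.py 567,217.4,150,111.9;  cat > ov.py <<'E'
from h import *
from cell import telemetry
import sys
p=np.array(telemetry.get_obs()["tool_pos"])
img={c:optics.grab_frame(c)[:,:,::-1].copy() for c in ("side","top")}
k=4;out=[]
B={"side":(1.3,0.6),"top":(-1.3,-0.6)};crop={"side":(130,220),"top":(90,90)}
th=np.linspace(0,2*np.pi,73)
for c in img:
    x0,y0=crop[c];im=cv2.resize(np.ascontiguousarray(img[c][y0:y0+190,x0:x0+190]),None,fx=k,fy=k,interpolation=cv2.INTER_CUBIC)
    def dr(P,col): 
        q=((proj(c,P)-[x0,y0]+.5)*k-.5);cv2.polylines(im,[np.round(q).astype(np.int32)],True,col,1)
    bx,by=B[c];zo=p[2]-63
    for zz,r in ((40,36),(46,36),(0,20)): dr(np.c_[p[0]+bx+r*np.cos(th),p[1]+by+r*np.sin(th),0*th+zo+zz],(0,0,255))
    sq=56*np.array([[1,1,0],[1,-1,0],[-1,-1,0],[-1,1,0]])+np.array([0,0,80]);dr(place(sq,567+bx,217.4+by,np.radians(21.9)),(0,255,0))
    out.append(im)
cv2.imwrite(sys.argv[1],cv2.resize(np.hstack(out),(800,400),interpolation=cv2.INTER_AREA));cv2.imwrite(sys.argv[1].replace('.','_s.'),cv2.resize(out[0],(600,600)))
E
python3 ov.py pics/o4.png
```

```text
t 6.0 p [566.6 216.1 149.9] w 14.7 F [-0.4  0.6 -1.6] q [ 0.294  0.43   1.561  0.     1.151 -1.657]
x yaw 111.8 yaxis [-0.001  0.    -1.   ]
-> (567.0, 217.4, 150.0, 111.9) shift [ 0.0037 -0.0003 -0.0028] turn [-0.0008 -0.0017  0.0004]
```

View pics/o4_s.png

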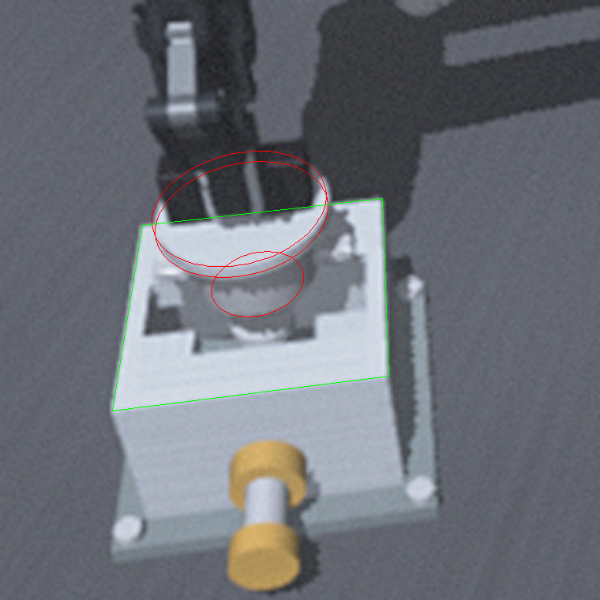

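View pics/o4.png

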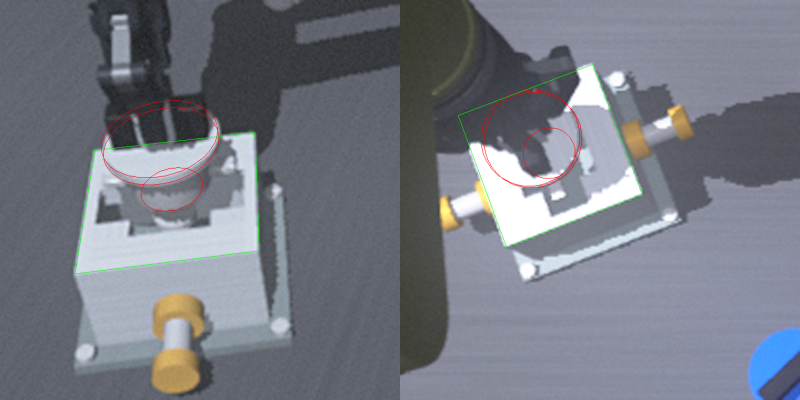

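Both overlays match the model within about 1–2 mm. I'll correct the small offset and go in as far as the spring plate.

Request:
jog_arm([
  [[-1,0.004,0,-0.003,0,0,0],[-1,0.004,0.03,-0.003,0,-0.002,0],[-1,0.004,0.06,-0.003,0,-0.002,0],[-1,0.004,0.08,-0.003,0,-0.002,0],[-1,0.004,0.1,-0.003,0,-0.002,0],[-1,0.004,0.11,-0.003,0,-0.002,0]],
])

```text
clock: 6.85
tool_pos: [567.3, 217.8, 117.6]
tcp_rot: [0.396, 0.586, -0.586, -0.396]
ft_force: [-2.3, -0.7, 3.8]
gripper_width: 15.0
```

```bash
python3 plan.py 567,217.4,104.5,111.9; python3 ov.py pics/o5.png
```

```text
t 6.85 p [567.3 217.8 117.6] w 15.0 F [-2.3 -0.7  3.8] q [ 0.297  0.465  1.595  0.     1.081 -1.657]
x yaw 111.94 yaxis [-0.  0. -1.]
-> (567.0, 217.4, 104.5, 111.9) shift [-0.001   0.0438  0.0015] turn [0.0001 0.0006 0.0004]
```

View pics/o5_s.png

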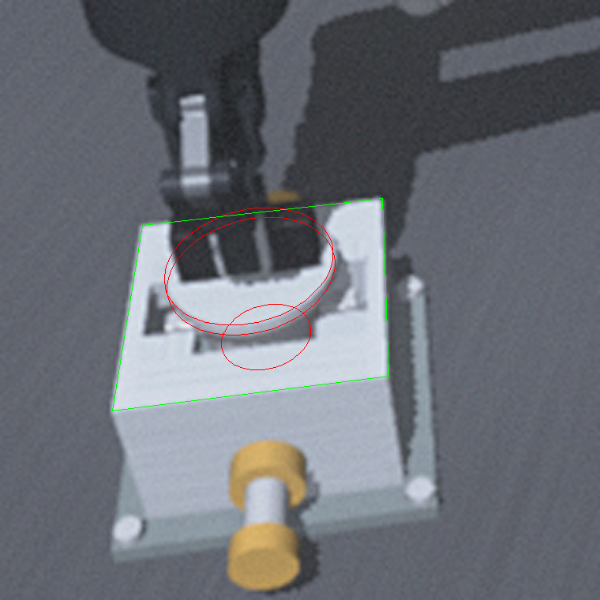

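The lugs are in the slots and the spring force is as expected. Next I press down.

Request:
jog_arm([
  [[-1,-0.001,0.02,0.001,0,0,0],[-1,-0.001,0.035,0.001,0,0,0],[-1,-0.001,0.045,0.001,0,0,0],[-1,-0.001,0.047,0.001,0,0,0],[-1,-0.001,0.047,0.001,0,0,0]],
])

```text
clock: 7.58
tool_pos: [567.6, 217.8, 104.6]
tcp_rot: [0.396, 0.587, -0.585, -0.396]
ft_force: [-3.1, 0.2, 8.8]
gripper_width: 14.8
```

```bash
python3 plan.py 567,217.4,104,51.9 567,217.4,104,19.9 ; python3 ov.py pics/o6.png
```

```text
t 7.575 p [567.6 217.8 104.6] w 14.8 F [-3.1  0.2  8.8] q [ 2.970e-01  4.790e-01  1.610e+00  1.000e-03  1.051e+00 -1.658e+00]
x yaw 111.93 yaxis [ 0.001  0.001 -1.   ]
-> (567.0, 217.4, 104.0, 51.9) shift [-0.0006  0.0019  0.0023] turn [0.0012 1.0006 0.0015]
-> (567.0, 217.4, 104.0, 19.9) shift [-0.0006  0.0019  0.0023] turn [8.0000e-04 1.5339e+00 1.9000e-03]
```

View pics/o6_s.png

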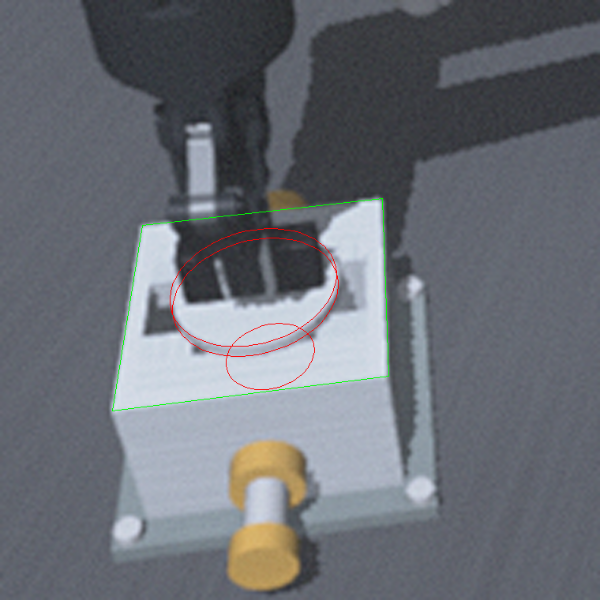

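Spring force is about 11 N, so the cap is fully down. I'll turn it clockwise (+ about the tool's down axis).

Request:
jog_arm([
  [[-1,-0.001,0.001,0.003,0,0.13,0],[-1,-0.001,0.001,0.003,0,0.28,0],[-1,-0.001,0.001,0.003,0,0.43,0],[-1,-0.001,0.001,0.003,0,0.58,0],[-1,-0.001,0.001,0.003,0,0.73,0],[-1,-0.001,0.001,0.003,0,0.88,0],[-1,-0.001,0.001,0.003,0,1,0],[-1,-0.001,0.001,0.003,0,1,0]],
])

```text
clock: 8.68
tool_pos: [569.2, 217.4, 105.9]
tcp_rot: [0.636, 0.312, -0.307, -0.635]
ft_force: [0.2, -1.1, 8.0]
gripper_width: 14.7
```

```bash
python3 plan.py 567,217.4,104,21.4; python3 ov.py pics/o7.png
```

```text
t 8.675 p [569.2 217.4 105.9] w 14.7 F [ 0.2 -1.1  8. ] q [ 0.296  0.477  1.61  -0.     1.048 -0.61 ]
x yaw 51.88 yaxis [ 0.007  0.002 -1.   ]
-> (567.0, 217.4, 104.0, 21.4) shift [-0.0046  0.0062  0.0058] turn [0.0024 0.508  0.0065]
```

View pics/o7_s.png

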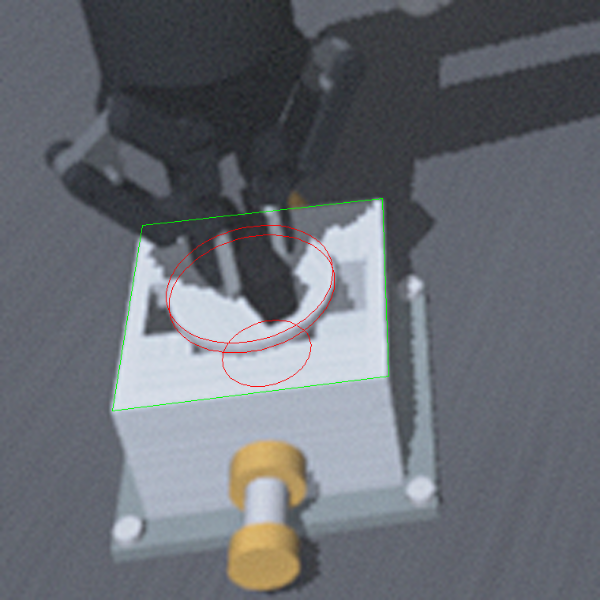

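Request:
jog_arm([
  [[-1,-0.003,0.006,0.003,0.002,0.1,0.006],[-1,-0.004,0.006,0.005,0.002,0.22,0.006],[-1,-0.004,0.006,0.005,0.002,0.36,0.006],[-1,-0.004,0.006,0.005,0.002,0.48,0.006],[-1,-0.004,0.006,0.005,0.002,0.51,0.006],[-1,-0.004,0.006,0.005,0.002,0.51,0.006]],
])

```text
clock: 9.52
tool_pos: [569.6, 217.5, 105.6]
tcp_rot: [0.695, 0.133, -0.129, -0.695]
ft_force: [-0.1, -1.2, 8.6]
gripper_width: 14.7
```

```bash
python3 plan.py 567,217.4,115.5,21.9; python3 ov.py pics/o8.png
```

```text
t 9.525 p [569.6 217.5 105.6] w 14.7 F [-0.1 -1.2  8.6] q [ 2.960e-01  4.780e-01  1.608e+00 -1.000e-03  1.050e+00 -7.600e-02]
x yaw 21.33 yaxis [ 0.006  0.001 -1.   ]
-> (567.0, 217.4, 115.5, 21.9) shift [-0.0081 -0.033   0.0028] turn [ 0.0015 -0.0095  0.0055]
```

View pics/o8_s.png

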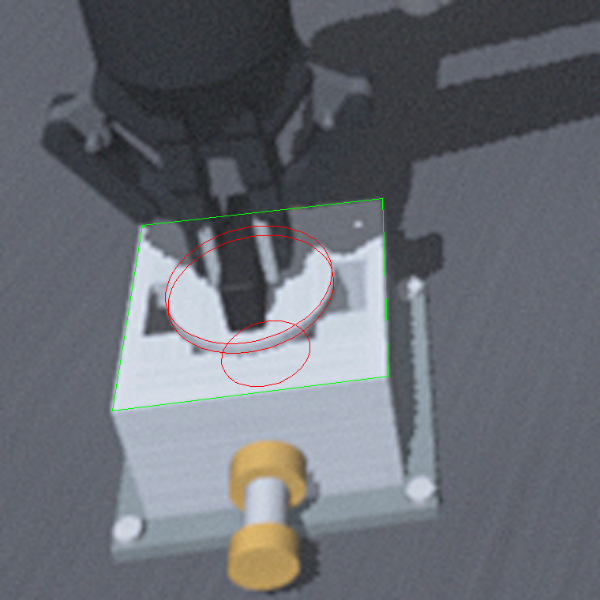

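The bar now lies along the pipe stubs. I'll let it rise to the notches.

Request:
jog_arm([
  [[-1,-0.004,-0.01,0.002,0,0,0.004],[-1,-0.006,-0.02,0.002,0,0,0.004],[-1,-0.008,-0.03,0.002,0,0,0.004],[-1,-0.008,-0.033,0.002,0,0,0.004],[-1,-0.008,-0.033,0.002,0,0,0.004]],
])

```text
clock: 10.25
tool_pos: [568.8, 217.5, 116.0]
tcp_rot: [0.695, 0.133, -0.129, -0.695]
ft_force: [3.2, 0.6, 4.4]
gripper_width: 14.8
```

```bash
python3 plan.py 567,217.4,115.5,21.9; python3 ov.py pics/o9.png
```

```text
t 10.25 p [568.8 217.5 116. ] w 14.8 F [3.2 0.6 4.4] q [ 0.297  0.466  1.598 -0.002  1.072 -0.075]
x yaw 21.34 yaxis [ 0.005 -0.    -1.   ]
-> (567.0, 217.4, 115.5, 21.9) shift [-0.0057  0.0017  0.0018] turn [ 0.0019 -0.0094  0.0047]
```

View pics/o9_s.png

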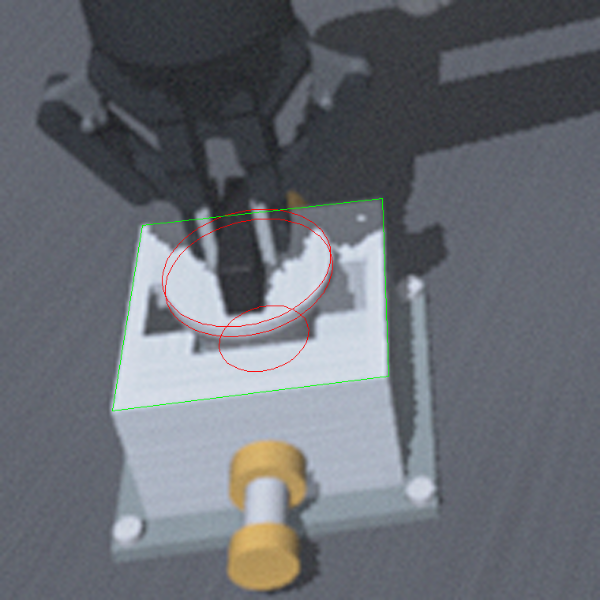

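A small upward pull will test the lock.

Request:
jog_arm([
  [[-1,-0.003,-0.01,0,0,0,0],[-1,-0.003,-0.01,0,0,0,0],[-1,-0.003,-0.01,0,0,0,0]],
])

```text
clock: 10.72
tool_pos: [567.6, 217.3, 116.3]
tcp_rot: [0.695, 0.132, -0.13, -0.695]
ft_force: [6.9, 1.5, -10.6]
gripper_width: 14.7
```

The cap is held: it rose only 0.3 mm under a 10 N pull. I'll relax, open and back off.

Request:
jog_arm([
  [[-1,0.003,0.006,0,0,0,0],[-1,0.003,0.006,0,0,0,0],[0.3,0.003,0.004,0,0,0,0],[0.6,0.003,0.002,0,0,0,0],[0.6,0.003,0.0,0,0,0,0],[0.6,0.003,0,0,0,0,0]],
])

```text
clock: 11.48
tool_pos: [568.1, 217.7, 116.3]
tcp_rot: [0.695, 0.132, -0.13, -0.695]
ft_force: [-0.2, -0.4, 1.0]
gripper_width: 68.1
```

Request:
jog_arm([
  [[0.6,0,-0.1,0,0,0,0],[0.6,0,-0.25,0,0,0,0],[0.6,0,-0.4,0,0,0,0],[0.6,0,-0.5,0,0,0,0],[0.6,0,-0.5,0.2,0,0,0],[0.6,0,-0.5,0.6,0,0,0],[0.6,0,-0.5,0.6,0,0,0],[0.6,0,-0.5,0.6,0,0,0]],
])

```text
clock: 12.48
tool_pos: [500.0, 389.2, 265.8]
tcp_rot: [-0.694, -0.134, 0.132, 0.695]
ft_force: [0.1, -0.1, -0.6]
gripper_width: 68.5
```

```bash
python3 plan.py; python3 - <<'E'
from h import *
s=optics.grab_frame("side")[:,:,::-1].copy();t=optics.grab_frame("top")[:,:,::-1].copy()
cv2.imwrite("pics/sf.png",s);cv2.imwrite("pics/tf.png",t)
bar=np.array([[sx*30,sy*8,74+53] for sx,sy in((1,1),(1,-1),(-1,-1),(-1,1))])
th=np.linspace(0,2*np.pi,73);circ=np.c_[36*np.cos(th),36*np.sin(th),0*th+99]
for c,im,b in (("side",s,(1.3,.6)),("top",t,(-1.3,-.6))):
    for P in (bar,circ): cv2.polylines(im,[np.round(proj(c,place(P,567+b[0],217.4+b[1],np.radians(-68.1)))).astype(np.int32)],True,(0,0,255),1)
cv2.imwrite("pics/fin.png",np.hstack([cv2.resize(np.ascontiguousarray(s[270:400,150:280]),(400,400)),cv2.resize(np.ascontiguousarray(t[110:230,100:220]),(400,400))]))
E
```

```text
t 12.475 p [500.  389.2 265.8] w 68.5 F [ 0.1 -0.1 -0.6] q [ 0.595  0.372  1.344 -0.     1.423  0.217]
x yaw 21.65 yaxis [ 0.002  0.001 -1.   ]
```

View pics/fin.png

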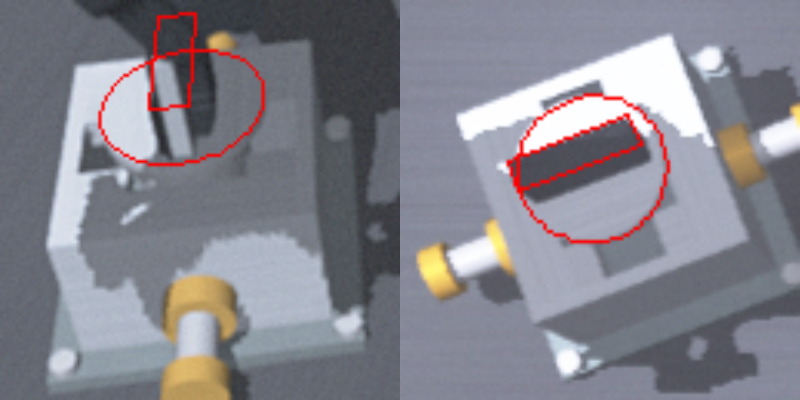

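View pics/sf.png

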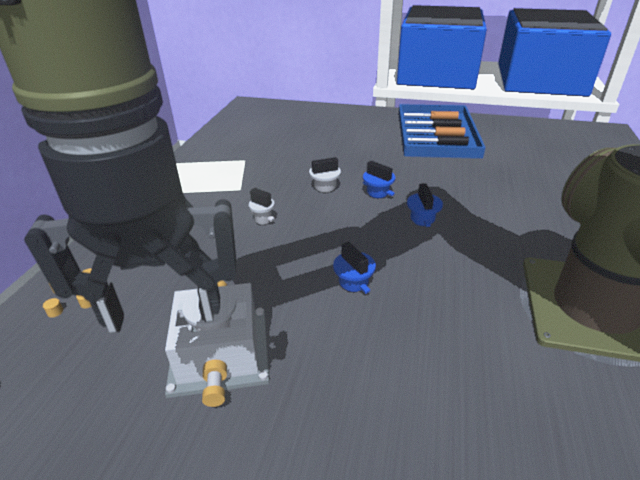

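The gripper hides the cap in the side view. I'll move it clear for a last check.

Request:
jog_arm([
  [[0.6,0,-0.15,0,0,0,0],[0.6,0,-0.15,-0.3,0,0,0],[0.6,0,-0.15,-0.7,0,0,0],[0.6,0,-0.15,-1,0,0,0],[0.6,0,-0.15,-1,0,0,0],[0.6,0,-0.15,-1,0,0,0],[0.6,0,-0.15,-1,0,0,0]],
])

```text
clock: 13.45
tool_pos: [612.3, 100.7, 311.1]
tcp_rot: [0.697, 0.13, -0.128, -0.694]
ft_force: [-0.4, 0.2, 0.2]
gripper_width: 68.6
```

Request:
jog_arm([
  [[0.6,-0.3,0,-0.2,0,0,0],[0.6,-0.3,0,-0.5,0,0,0],[0.6,-0.3,0,-0.7,0,0,0],[0.6,-0.3,0,-0.7,0,0,0],[0.6,-0.3,0,-0.7,0,0,0],[0.6,-0.3,0,-0.7,0,0,0]],
])

```text
clock: 14.2
tool_pos: [602.9, -127.6, 311.6]
tcp_rot: [0.696, 0.129, -0.128, -0.695]
ft_force: [0.1, 1.6, 0.5]
gripper_width: 68.6
```

```bash
python3 plan.py; python3 - <<'E'
from h import *
s=optics.grab_frame("side")[:,:,::-1].copy();t=optics.grab_frame("top")[:,:,::-1].copy()
cv2.imwrite("pics/sf2.png",s);cv2.imwrite("pics/tf2.png",t)
bar=np.array([[sx*30,sy*8,74+53] for sx,sy in((1,1),(1,-1),(-1,-1),(-1,1))])
th=np.linspace(0,2*np.pi,73);circ=np.c_[36*np.cos(th),36*np.sin(th),0*th+99]
o=[]
for c,im,b,(x0,y0) in (("side",s,(1.3,.6),(150,260)),("top",t,(-1.3,-.6),(100,100))):
    a=cv2.resize(np.ascontiguousarray(im[y0:y0+130,x0:x0+130]),(520,520))
    for P in (bar,circ): cv2.polylines(a,[np.round((proj(c,place(P,567+b[0],217.4+b[1],np.radians(-68.1)))-[x0,y0])*4+1.5).astype(np.int32)],True,(0,0,255),1)
    o.append(cv2.resize(a,(400,400)))
cv2.imwrite("pics/fin2.png",np.hstack(o))
cv2.imwrite("pics/full2.png",cv2.resize(np.hstack([s,t]),(800,300)))
E
```

```text
t 14.2 p [ 602.9 -127.6  311.6] w 68.6 F [0.1 1.6 0.5] q [-0.276  0.322  1.308 -0.002  1.51  -0.641]
x yaw 20.92 yaxis [ 0.002 -0.002 -1.   ]
```

View pics/fin2.png

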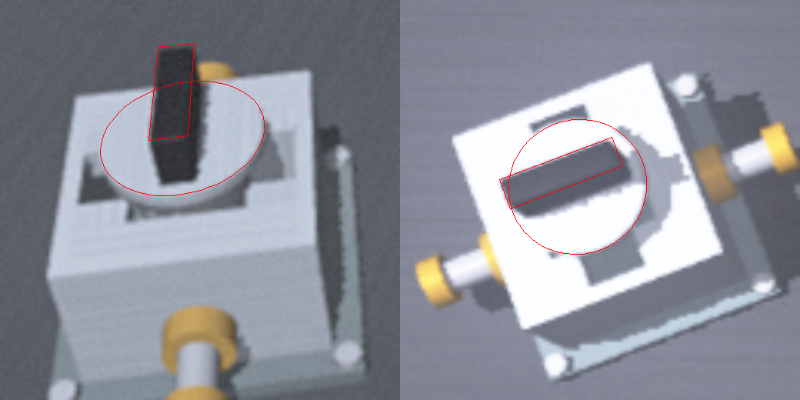

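View pics/full2.png

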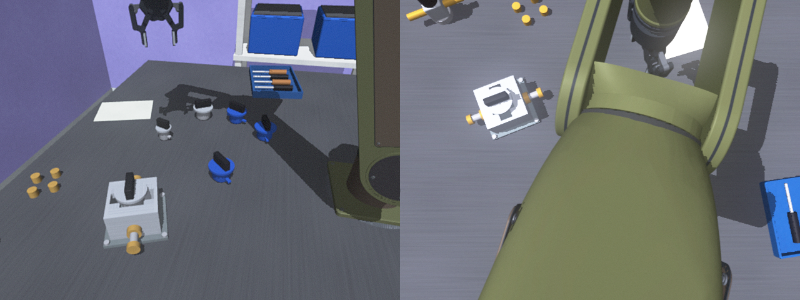

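Both overlays fit the locked pose. The cap is upright, 53 mm up and centred, with its bar along the stubs. The arm is free and the other caps stand where they were.

```bash
python3 -c "
from cell import env,telemetry
print(env.sign_off())"
```

```text
the job is handed in; nothing more can be done
None
```

The white lugged cap is locked in the open housing, and I handed the job in at about 14 s of the 48 s allowed. The hand-in reports no verdict.

**What I did:** I gripped the cap by its bar and let the lugs in through the slots. I pressed it down until the spring force was about 11 N, with its origin about 41–42 mm above the housing's. Then I turned it 90° clockwise, let it rise to about 53 mm and let go.

**Last checks:**
- **Lock:** before I let go, the cap rose only 0.3 mm under a pull of about 10 N.
- **Pose:** after release, the model drawn for the locked pose matches both camera pictures. It shows the cap centred and upright, with the bar along the pipe stubs.
- **Other caps:** in the last side picture the plain and small caps stand where they were. In the last top picture the arm hid them, so I checked them by eye in one view only.
- **Arm:** it is clear of everything.

**Disagreements:** the two cameras differed by about 3 mm on absolute positions, so I used the mean of both. During the press and turn the tool drifted up to about 2 mm sideways, with side forces of about 3 N, and about 7 N during the lock test.

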